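# Eject the fitting and stop it with the other finger

## Robot

A 7-joint arm with a two-finger parallel gripper is mounted at the origin on a cart in front of the work surface, level with it; the furniture and walls round the work are solid. World frame = base frame: x ahead of the robot, y to its left, z up, the work surface at z = 0. Lengths are in m, angles in rad, forces in N, time in s.
With the tool pointing down it reaches from about 0.4 to 0.85 m from the base axis. Payload 10.4 kg.
Tool frame: the origin (TCP) lies between the finger pads; the fingertips stand 11 mm ahead of it and the grasp point (between the pads) lies 8 mm behind it; z points along the fingers, y is the direction in which the jaws open and shut (so a half turn about z gives the same grasp; the last joint's range is limited). The gripper opens to 87 mm and grips with 3 to 60 N. Pads are 19 mm wide; open, the fingers measure 117 mm over their backs; the gripper's body (75 mm by 190 mm) begins 51 mm behind the grasp point.
Start: joints at [-1.177, 0.332, -0.065, 1.46, 0.022, 1.35, -0.088], TCP at [0.253, 0.572, 0.234] pointing down, gripper open.
Joint ranges: [-2.6, 2.6], [-0.5, 2.12], [-1.47, 1.34], [0.16, 2.42], [-1.27, 4.41], [0.06, 2.06], [-2.6, 2.6]. Speed limits (rad/s): [2.22, 2.22, 2.79, 2.79, 3.14, 3.14, 3.14].

## Interface

Orientations are given as a unit quaternion [x, y, z, w].
In Python, from bench import r, eyes gives the robot as it stands.
- The arm moves only by the shell command python3 -m inch 'ROWS' [FORCE]. ROWS is a JSON object of lists of equal length, an entry for each row: "translation": the shift along the world's x, y, z scaled (see below), a list of three; "rot": the turn, a rotation vector about the world's x, y, z scaled (see below), a list of three; "jaw": the finger opening in mm, from 0 to 87. In form: {"translation": [[tx, ty, tz], ...], "rot": [[ax, ay, az], ...], "jaw": [jaw, ...]}. A call has 1 to 20 rows; each row is the pose to reach, as a shift and turn from the pose measured when the call began; what a row does not reach only later rows make up. The controller multiplies each number of a shift by 100 mm and each number of a turn by 60 degrees. A row lasts 1/10 s, in which the tool goes at most 50 mm and 8.59 degrees, less where a joint would pass 70% of its speed; a pose out of reach is approached as far as the arm can. A call with a number of a shift or a turn outside -1 to 1 is refused whole. A call with a gripper value outside its range is refused whole. The fingers move at their own pace and stop on an object; FORCE is the grip in N (left out, the last holds). Time passes only in rows, so rows that repeat a pose let the fingers close. It gives the time, the measured TCP pose, the force and the opening at its end, in the units of the state.
- r.read_state(): the state, without advancing time (a new reading comes with each control period).
- eyes.camera(name): name is "scene" or "side" or "wrist"; returns the picture (400x640x3 uint8, blue, green, red); there is no depth.
- eyes.calibration(name): a dict with "fx", "fy", "cx", "cy" (pixels), "R" (3x3) and "t" (3): a world point X has camera coordinates R X + t; the wrist camera has in their place "hand_eye" (4x4, takes a point from camera to tool coordinates, whose origin is the TCP and whose axes are the flange's). Camera axes: x right, y down, z forward; pixel columns grow to the right and rows downward; lengths in m; the calibration is good to about 2 mm. A picture is of the moment at which its call begins: read the wrist's pose just before it. calibration takes no time and is no camera call.
- r.close_job(): hands the job in, once; it reports no verdict.
The state is a dict: "time": time; "joint_positions": joint angles; "joint_vel": joint speeds; "joint_torque": joint torques, N m; "ee_pos": TCP position; "eef_rot": TCP orientation; "ft_force": force on the tool from outside, world axes, zero at the start; "torque": the same for the moment, N m; "width": finger opening in m.
Only numpy, scipy, OpenCV 4.12 (cv2) and the standard library are available. Lean on these libraries where they do the work, as an engineer would, in place of code of your own. Each camera call takes 0.05 s, during which the arm holds its last target. There are 200 camera calls.

## Task

Press the spring ejector's pad fully down with one finger, so that the brass fitting pops out of its nest, and have the other finger standing in the chute to stop the fitting before it slides off the open end. Do not grip, lift or tip the fitting, and leave the loose things round about where they lie. Finish while still holding: one finger keeps the pad down and the other holds the fitting back, upright in the chute, against the push of the spring.

Things in the scene. Friction and masses are not known exactly. Their poses are not given: they have to be found in the camera images.
- ejector: Spring ejector fixed to the bench: dark steel plate 16 mm thick; its top is the chute floor. Origin on its underside at bench level, mid-width of the channel; z up; x is the way the fitting is pushed out. Plate: x -70..48, y -84..26 mm. The channel along x at y = 0 is 29 mm wide, open at the end x = 48; from x = -10 on it has only rails 3 mm high. Back wall with drum: x -74..-56, 49 mm high.
- nest (a point): Point on the channel floor under the fitting at the start (ejector x = -29 mm), between cheeks 18 mm high (x -58..-10 mm). A sprung pusher presses the fitting with 2.6 N (falling to 1.6 N at the end of its stroke, all along the chute) against a gate at x = -15 mm, 7 mm high, that goes down with the pad.
- pad (a joint): Travel of the press pad: 0 up, 0.010 m fully down on a hard stop. Sprung up: 2 N at rest, 3.6 N at the bottom, plus up to about 3 N of friction until the fitting is freed, at about 7 mm. The fitting then runs out at up to about 0.15 m/s and would be off the end in under a second, so the stopping finger must already be in place.
- pad_top (a point): Centre of the top of the press pad, a grooved steel plate 30 mm (ejector x) by 34 mm (y) beside the chute at ejector x = 28, y = -62 mm. Its top is 32 mm above the bench when up, 22 mm when down: then 6 mm above the chute floor and 3 mm above the rails, so a fingertip level with the pressing one clears the rails and stands in the fitting's way.
- chute (a point): Point on the chute floor in the middle of the channel, straight across from the pad's centre (62 mm away along ejector y), 20 mm before the open end. A finger standing here stops the fitting.
- fitting: Brass hose fitting standing upright, 40 mm tall, hexagon foot 24 mm (ejector x) by 27 mm, narrower above, 60 g. Origin at the centre of its underside, z up. It starts in the nest with its centre at ejector x = -29 mm.
- steel_nut: Bright hexagon nut, 23 x 25 x 11 mm. Loose bystander on the bench; origin under its centre.
- short_bolt: Bright hexagon bolt lying down, 28 x 58 x 17 mm. Loose bystander on the bench; origin under its centre.
- cap_nut: Blue capped nut, 19 x 22 x 20 mm. Loose bystander on the bench; origin under its centre.
- dark_bolt: Rusty hexagon bolt lying down, 37 x 51 x 17 mm. Loose bystander on the bench; origin under its centre.
- chuck_key: Drill chuck key lying down, 69 x 73 x 11 mm. Loose bystander on the bench; origin under its centre.
Not all that is in view belongs to the job. There is more than one size of the fitting; the one meant has the size given above.

How it is judged:
At the end, for the whole second after the job is handed in: The pad is down (beyond 8 of 10 mm); the fitting has left the nest position (at least 9 mm along) and stands at rest on the chute floor, upright within 0.25 rad, its centre at least 14 mm before the open end, with a finger bearing on it with more than 0.3 N (value of joint pad above 0.008 m and x of fitting in the frame of ejector between -0.02 and 0.034 m and z of fitting in the frame of ejector between 0.012 and 0.024 m and angle between fitting's own z axis and vertical below 0.25 rad and contact force between the fingers and fitting above 0.3 N and linear speed of fitting below 0.02 m/s); the arm keeps its last pose, push and grip.
It fails at once if the fitting is taken between the two fingers (horizontal distance between the grasp point and fitting below 0.01 m and z of the grasp point in the frame of fitting below 0.045 m and contact force between the fingers and fitting above 1 N).
It fails at once if the fitting is lifted (over 12 mm above the chute floor) (z of fitting in the frame of ejector above 0.028 m).
It fails at once if the fitting slides off the chute (x of fitting in the frame of ejector above 0.055 m or z of fitting in the frame of ejector below 0.004 m).
It fails at once if the fitting is tipped over (angle between fitting's own z axis and vertical above 0.7 rad).
It fails at once if a bystander is pushed away (over 25 mm) (distance of any of steel_nut, short_bolt, cap_nut, dark_bolt, chuck_key from where it was at the start of the episode above 0.025 m).
It also fails if it takes over 32 s, if anything falls off the work surface, if the arm or the gripper's body presses on something with over 40 N, if the wrist force passes 120 N, or if a joint passes its speed limit or range.

## Working session

There is one attempt and no reset: what is moved stays moved. The work goes in short steps, Python scripts to look and compute and a shell command to move; the robot and the scene stay as the last step left them, time stands still between calls to the robot, and variables do not carry over. Pictures are saved under pics/ and viewed, about 8 in all and at most 12, crops included, and the job is handed in when it is done.

```bash
ls; mkdir -p pics
python3 - <<'E'
from bench import r,eyes
import cv2,numpy as np
s=r.read_state(); print({k:np.round(v,3).tolist() for k,v in s.items()})
for n in ("scene","side","wrist"):
    im=eyes.camera(n); cv2.imwrite(f"pics/{n}0.png",im)
    c=eyes.calibration(n); print(n,{k:np.round(v,3).tolist() for k,v in c.items()})
a=cv2.imread("pics/scene0.png");b=cv2.imread("pics/side0.png")
E
```

```text
pics
{'time': 0.0, 'joint_positions': [-1.177, 0.333, -0.065, 1.461, 0.022, 1.35, -0.088], 'joint_vel': [0.001, 0.001, 0.001, -0.0, -0.002, -0.001, -0.0], 'joint_torque': [-0.001, -62.324, 0.024, -38.992, -0.061, 0.039, 0.0], 'ee_pos': [0.253, 0.571, 0.233], 'eef_rot': [0.207, 0.978, -0.001, -0.0], 'ft_force': [0.12, 0.459, 0.876], 'torque': [0.005, -0.005, -0.0], 'width': 0.087}
scene {'fx': 519.736, 'fy': 519.736, 'cx': 312.542, 'cy': 202.891, 'R': [[0.753, -0.658, 0.002], [-0.413, -0.475, -0.777], [0.512, 0.584, -0.63]], 't': [-0.228, 0.339, 0.493]}
side {'fx': 372.644, 'fy': 372.644, 'cx': 324.065, 'cy': 194.444, 'R': [[-0.908, -0.42, 0.007], [-0.251, 0.529, -0.811], [0.337, -0.738, -0.585]], 't': [0.575, 0.061, 0.863]}
wrist {'fx': 346.797, 'fy': 346.797, 'cx': 317.978, 'cy': 197.002, 'hand_eye': [[-0.0, -0.97, -0.242, 0.066], [1.0, -0.0, -0.001, -0.0], [0.001, -0.242, 0.97, -0.152], [0.0, 0.0, 0.0, 1.0]]}
```

View pics/scene0.png

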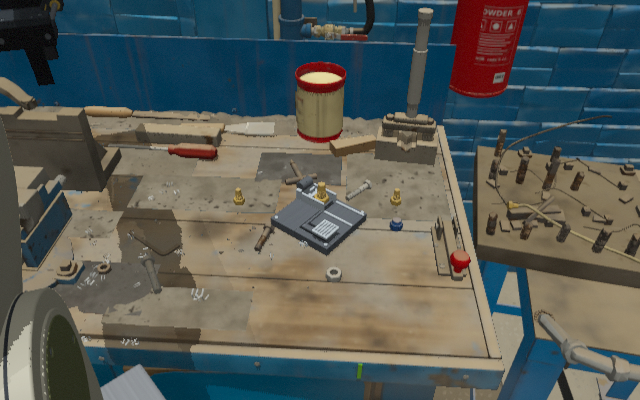

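View pics/side0.png

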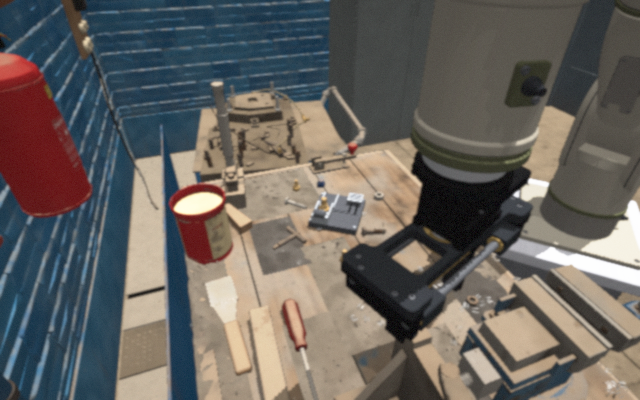

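Scene: ejector at about (320,215), with the pad at (324,229). Three brass fittings could be the one: (238,196) loose on the bench, (396,197) loose on the bench, and (321,192) in the ejector's nest. I choose (321,192), and check it in a crop. The side view shows the ejector at (338,210).

Run:
```python
import cv2,numpy as np
a=cv2.imread("pics/scene0.png")[165:265,250:390];b=cv2.imread("pics/side0.png")[175:245,290:390]
a=cv2.resize(a,None,fx=5,fy=5,interpolation=cv2.INTER_CUBIC)
cv2.imwrite("pics/crop1.png",a)
```

```text
(no output)
```

View pics/crop1.png

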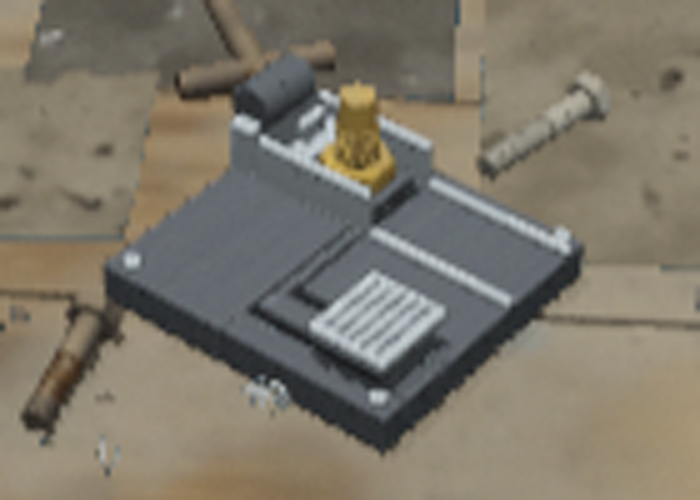

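The crop shows the fitting standing in the nest at scene (322,195), between the cheeks: it is the right one. Plate top corners are at (271.6,218), (327,249.4) and (366.6,214.4), the pad top centre at (325.5,229). The dark bolt lies left, about (262,238).

```bash
cat > h.py <<'E'
from bench import r,eyes
import cv2,numpy as np
from scipy.spatial.transform import Rotation as Ro
def cam(n):
    c=eyes.calibration(n)
    if n=="wrist":
        s=r.read_state();T=np.eye(4);T[:3,:3]=Ro.from_quat(s["eef_rot"]).as_matrix();T[:3,3]=s["ee_pos"]
        M=np.linalg.inv(T@np.array(c["hand_eye"]));R,t=M[:3,:3],M[:3,3]
    else:R,t=np.array(c["R"]),np.array(c["t"])
    K=np.array([[c["fx"],0,c["cx"]],[0,c["fy"],c["cy"]],[0,0,1]]);return K,R,t
def ray(C,uv,z):
    K,R,t=C;o=-R.T@t;d=R.T@np.linalg.inv(K)@np.array([*uv,1.]);return o+d*(z-o[2])/d[2]
def proj(C,X):
    K,R,t=C;p=K@(R@np.asarray(X)+t);return p[:2]/p[2]
def fit(E,W):
    "rigid 2d: ejector pts (m)->world xy; returns yaw, origin, residuals"
    E=np.array(E);W=np.array(W)[:,:2];e=E-E.mean(0);w=W-W.mean(0)
    a=np.arctan2((e[:,0]*w[:,1]-e[:,1]*w[:,0]).sum(),(e*w).sum())
    R=np.array([[np.cos(a),-np.sin(a)],[np.sin(a),np.cos(a)]]);o=W.mean(0)-R@E.mean(0)
    return a,o,R,(E@R.T+o-W)
E
python3 - <<'E'
from h import *
C=cam("scene");f=lambda x,y:(x/5+250-.4,y/5+165-.4)
pts=[((108,265),-70,-84,16),((385,422),48,-84,16),((583,247),48,26,16),((380,270),13,-45,32),((445,310),43,-45,32),((380,370),43,-79,32),((310,322),13,-79,32)]
W=[ray(C,f(*p[0]),p[3]/1e3) for p in pts];E=[(p[1]/1e3,p[2]/1e3) for p in pts]
a,o,R,res=fit(E,W);print(np.degrees(a),o,np.round(res*1e3,1))
for n,p in dict(pad=(.028,-.062),chute=(.028,0),nest=(-.029,0),mid=(.028,-.031)).items():print(n,R@p+o)
s=r.read_state();print(Ro.from_quat(s["eef_rot"]).as_matrix().round(3))
for n,uv in dict(dark=(262,238),chuck=(298,178),bolt=(358,188),nut=(334,274),cap=(397,225),f1=(238,203),f2=(396,204)).items():
    x=ray(C,uv,.008)[:2];print(n,x,(R.T@(x-o)*1e3).round())
E
```

```text
-80.70505462739511 [0.53014218 0.20324345] [[-0.3  2. ]
 [-0.2  0.1]
 [ 2.5 -0.4]
 [-1.7  0.6]
 [ 0.7 -1.4]
 [ 1.1  0.1]
 [-2.  -0.9]]
pad [0.47347871 0.16559705]
chute [0.53466465 0.17561109]
nest [0.5254582  0.23186267]
mid [0.50407168 0.17060407]
[[-0.914  0.405 -0.   ]
 [ 0.405  0.914 -0.001]
 [-0.    -0.001 -1.   ]]
dark [0.40002685 0.23442903] [ -52. -123.]
chuck [0.54712455 0.32075712] [-113.   36.]
bolt [0.60896913 0.2269556 ] [-11.  82.]
nut [0.43349289 0.10181004] [  84. -112.]
cap [0.58636886 0.11391772] [97. 41.]
f1 [0.42202615 0.33281441] [-145.  -86.]
f2 [0.62626864 0.15170529] [66. 87.]
```

Tool y has to turn by about -57° onto ejector y, and the TCP shifts (+251, -401) mm. The jaw opening is 47 mm, which puts the finger centres 62 mm apart.

```bash
python3 -m inch '{"translation":[[0.15,-0.25,0],[0.31,-0.5,0],[0.47,-0.75,0],[0.62,-1,0],[0.62,-1,0]],"rot":[[0,0,-0.08],[0,0,-0.16],[0,0,-0.24],[0,0,-0.24],[0,0,-0.24]],"jaw":[47,47,47,47,47]}'
python3 -m inch '{"translation":[[0.15,-0.25,0],[0.31,-0.5,0],[0.47,-0.75,0],[0.62,-1,0],[0.62,-1,0]],"rot":[[0,0,-0.08],[0,0,-0.16],[0,0,-0.24],[0,0,-0.24],[0,0,-0.24]],"jaw":[47,47,47,47,47]}'
python3 -m inch '{"translation":[[0.15,-0.25,0],[0.31,-0.5,0],[0.47,-0.75,0],[0.62,-1,0],[0.62,-1,0]],"rot":[[0,0,-0.08],[0,0,-0.16],[0,0,-0.24],[0,0,-0.24],[0,0,-0.24]],"jaw":[47,47,47,47,47]}'
```

```text
time: 0.65
ee_pos: [0.3182, 0.4677, 0.2331]
eef_rot: [0.331, 0.944, -0.001, 0.001]
ft_force: [0.6, 0.1, -0.4]
width: 0.055
time: 1.15
ee_pos: [0.3825, 0.3645, 0.2331]
eef_rot: [0.449, 0.894, -0.001, 0.001]
ft_force: [-1.1, -0.1, 0.6]
width: 0.047
time: 1.65
ee_pos: [0.4474, 0.2597, 0.2333]
eef_rot: [0.561, 0.828, -0.002, 0.002]
ft_force: [0.5, 0.6, 0.2]
width: 0.0467
```

```bash
python3 -m inch '{"translation":[[0.14,-0.22,-0.2],[0.28,-0.45,-0.4],[0.42,-0.67,-0.6],[0.57,-0.89,-0.8],[0.57,-0.89,-0.8],[0.57,-0.89,-0.8]],"rot":[[0,0,-0.07],[0,0,-0.14],[0,0,-0.21],[0,0,-0.21],[0,0,-0.21],[0,0,-0.21]],"jaw":[47,47,47,47,47,47]}'
python3 - <<'E'
from h import *
C=cam("wrist");im=eyes.camera("wrist");cv2.imwrite("pics/wrist1.png",im)
s=r.read_state();Rm=Ro.from_quat(s["eef_rot"]).as_matrix();print(s["ee_pos"],Rm.round(3)[:,1])
E
```

```text
time: 2.25
ee_pos: [0.5044, 0.1703, 0.153]
eef_rot: [0.649, 0.761, -0.002, 0.001]
ft_force: [0.9, 0.6, 0.0]
width: 0.0469
[0.50440971 0.17132076 0.15361454] [ 0.987  0.159 -0.001]
```

View pics/wrist1.png

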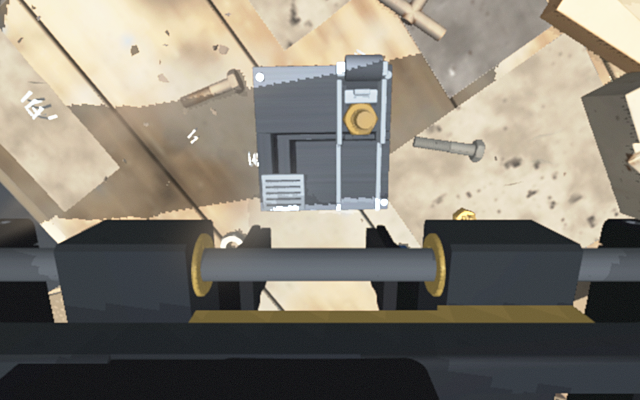

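Wrist view: plate with the pad at (283,192), rails ending at (339,210) and (378,210), fitting at (361,118), plate corners about (254,68), (262,211), (389,209). I compare these with the estimate.

Run:
```python
from h import *
C=cam("wrist")
pts=[((254,68),-70,-84,16),((262,211.5),48,-84,16),((389,210),48,26,16),((262,175.5),13,-79,32),((303,174),13,-45,32),((339,211),48,-16,19),((378.5,210),48,16,19)]
W=[ray(C,p[0],p[3]/1e3) for p in pts];E=[(p[1]/1e3,p[2]/1e3) for p in pts]
a,o,R,res=fit(E,W);print(np.degrees(a),o,(res@R*1e3).round(1))
for n,p in dict(pad=(.028,-.062),chute=(.028,0),mid=(.028,-.031)).items():print(n,R@p+o)
im=cv2.resize(cv2.imread("pics/wrist1.png")[55:225,240:400],None,fx=3.5,fy=3.5,interpolation=cv2.INTER_CUBIC);cv2.imwrite("pics/crop2.png",im)
```

```text
-79.88261922900595 [0.53320064 0.20514575] [[-0.4 -0.7]
 [ 0.  -0.3]
 [-0.5 -0.6]
 [-0.3  0.2]
 [ 0.4  1.4]
 [ 0.2  1. ]
 [ 0.5 -0.9]]
pad [0.47708338 0.16668989]
chute [0.53811927 0.17758115]
mid [0.50760132 0.17213552]
```

View pics/crop2.png

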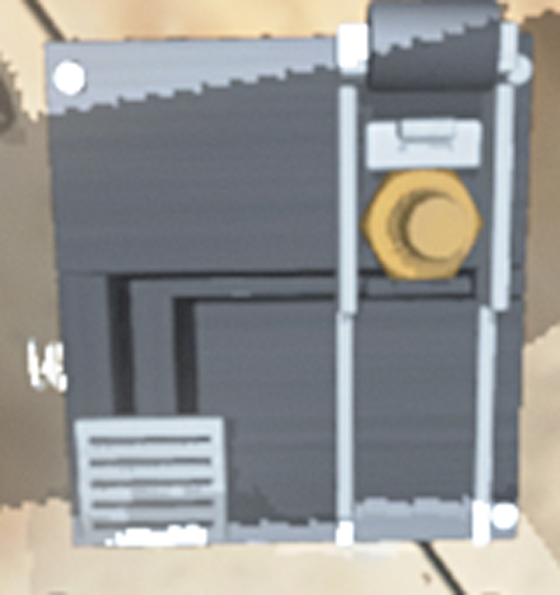

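The wrist estimate has residuals of about 1 mm and differs from the first by about 3 mm in x. I aim at TCP (0.507, 0.172), approach above the pad and check in the side view.

```bash
python3 -m inch '{"translation":[[0.02,0.015,-0.25],[0.02,0.015,-0.5],[0.02,0.015,-0.75],[0.02,0.015,-0.95],[0.02,0.015,-0.95],[0.02,0.015,-0.95]],"rot":[[0,0,0.01],[0,0,0.01],[0,0,0.01],[0,0,0.01],[0,0,0.01],[0,0,0.01]],"jaw":[47,47,47,47,47,47]}'
python3 - <<'E'
from h import *
ims=[]
for n,(x,y) in dict(scene=(250,140),side=(270,150)).items():
    im=eyes.camera(n);cv2.imwrite(f"pics/{n}2.png",im);ims.append(cv2.resize(im[y:y+120,x:x+130],None,fx=3,fy=3,interpolation=cv2.INTER_CUBIC))
cv2.imwrite("pics/c3.png",np.hstack(ims));s=r.read_state();print(s["ee_pos"],s["ft_force"])
E
```

```text
time: 2.9
ee_pos: [0.5066, 0.1738, 0.0596]
eef_rot: [0.644, 0.765, -0.001, 0.001]
ft_force: [0.1, 0.5, 0.7]
width: 0.0474
[0.50720918 0.17371407 0.06021187] [ 0.12149673 -0.25025845 -0.40905702]
```

View pics/c3.png

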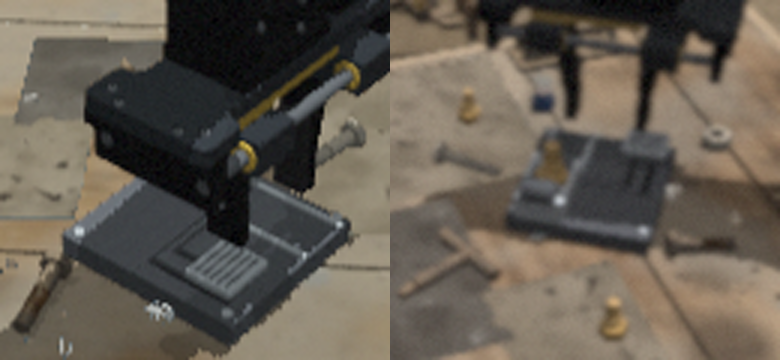

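The pressing finger's tip at scene (330,220) stands above the pad centre, and the other finger is over the chute. Pressing now, in small rows.

```bash
python3 -m inch '{"translation":[[0,-0.01,-0.06],[0,-0.01,-0.12],[0,-0.01,-0.16],[0,-0.01,-0.19],[0,-0.01,-0.22],[0,-0.01,-0.25],[0,-0.01,-0.27],[0,-0.01,-0.28],[0,-0.01,-0.28],[0,-0.01,-0.28]],"rot":[[0,0,0],[0,0,0],[0,0,0],[0,0,0],[0,0,0],[0,0,0],[0,0,0],[0,0,0],[0,0,0],[0,0,0]],"jaw":[47,47,47,47,47,47,47,47,47,47]}'
python3 - <<'E'
from h import *
ims=[]
for n,(x,y) in dict(scene=(250,140),side=(270,150)).items():
    im=eyes.camera(n);cv2.imwrite(f"pics/{n}3.png",im);ims.append(cv2.resize(im[y:y+120,x:x+130],None,fx=3,fy=3,interpolation=cv2.INTER_CUBIC))
im=eyes.camera("wrist");ims.append(0)
ims.pop();cv2.imwrite("pics/wrist3.png",im);c=cv2.resize(im[30:230,220:420],(390,390))
top=np.hstack(ims);cv2.imwrite("pics/c4.png",np.hstack([top[:,:],])) ;cv2.imwrite("pics/c5.png",c)
s=r.read_state();print(s["ee_pos"],s["ft_force"],s["torque"])
E
```

```text
time: 4.0
ee_pos: [0.5073, 0.1727, 0.0332]
eef_rot: [0.644, 0.765, -0.0, 0.001]
ft_force: [-5.4, -2.1, 16.6]
width: 0.0471
[0.50730398 0.17269993 0.03322268] [-5.87283363 -2.19947576 16.95708463] [-0.58970758  1.78829897 -0.10566186]
```

View pics/c4.png

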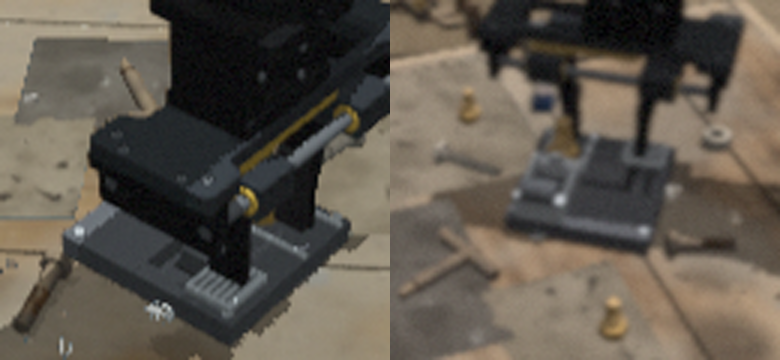

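View pics/c5.png

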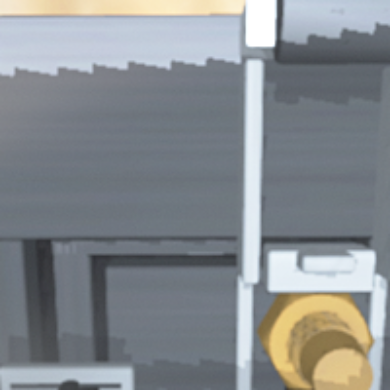

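Pad is on its stop (tip z = 0.022 m, about 17 N). The fitting has run out to the chute finger, and the pusher stands behind it (wrist about (382,205)). Next I check that it is at rest and where it stands.

```bash
python3 -m inch '{"translation":[[0,0,-0.01],[0,0,-0.01],[0,0,-0.01],[0,0,-0.01],[0,0,-0.01]],"rot":[[0,0,0],[0,0,0],[0,0,0],[0,0,0],[0,0,0]],"jaw":[47,47,47,47,47]}'
python3 - <<'E'
from h import *
a0=np.radians(-79.9);o=np.array([.5332,.2051]);R=np.array([[np.cos(a0),-np.sin(a0)],[np.sin(a0),np.cos(a0)]])
C=cam("wrist");im=eyes.camera("wrist");old=cv2.imread("pics/wrist3.png")
def blob(i):
    h=cv2.cvtColor(i,cv2.COLOR_BGR2HSV);m=cv2.inRange(h,(12,90,90),(32,255,255));m[:150]=0;m[260:]=0;m[:,:330]=0;m[:,430:]=0
    n,l,s,c=cv2.connectedComponentsWithStats(m);k=1+s[1:,4].argmax();return s[k],c[k]
print(blob(old),blob(im))
x,y,w,hh,_=blob(im)[0]
back=ray(C,(x+w/2,y),.026)[:2];print("back of foot, ejector mm",(R.T@(back-o)*1e3).round(1))
C2=cam("scene")
for X in [(-.029,0,.016),(.006,0,.016),(.006,0,.056)]:print(X,"wrist px",proj(C,[*(R@X[:2]+o),X[2]]).round())
s=r.read_state();print(s["time"],s["ee_pos"],s["ft_force"],s["width"])
cv2.imwrite("pics/c6.png",cv2.resize(im[140:300,260:460],None,fx=3.5,fy=3.5,interpolation=cv2.INTER_CUBIC))
E
```

```text
time: 4.65
ee_pos: [0.5074, 0.1727, 0.0332]
eef_rot: [0.645, 0.765, -0.0, 0.001]
ft_force: [-5.6, -2.3, 16.9]
width: 0.0469
(array([ 353,  180,   58,   58, 2546], dtype=int32), array([383.36135114, 206.79850746])) (array([ 353,  180,   58,   58, 2546], dtype=int32), array([383.33739199, 206.80439906]))
back of foot, ejector mm [-6.1 -1.4]
(-0.029, 0, 0.016) wrist px [383. 129.]
(0.006, 0, 0.016) wrist px [380. 200.]
(0.006, 0, 0.056) wrist px [398. 225.]
4.7 [0.50736399 0.17268785 0.0332179 ] [-6.06836882 -2.70690192 16.3476884 ] 0.04712932456614585
```

View pics/c6.png

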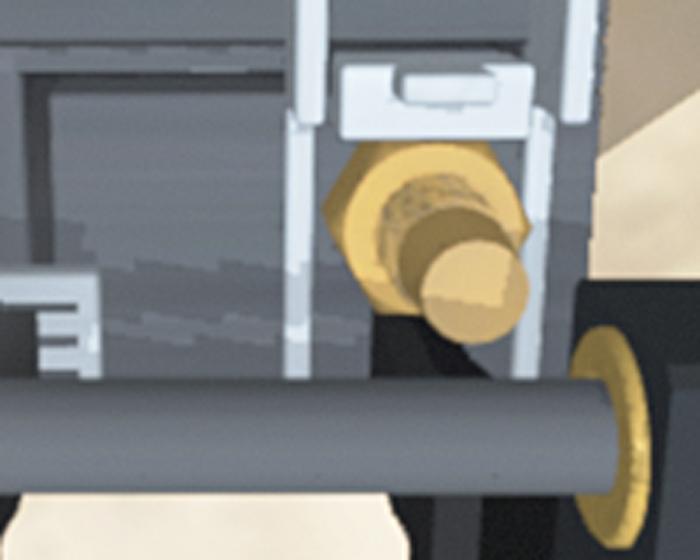

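The fitting rests between the pusher and the finger with its centre at ejector x of about 6 mm. Its top is at wrist (396,223) against (398,225) expected for upright, and the two pictures 0.7 s apart match. Handing in.

```bash
python3 -c "
from bench import r
print(r.close_job()); print(r.read_state()['ee_pos'])"
```

```text
the job is handed in; nothing more can be done
None
the job is handed in; nothing more can be done
```

I pressed the ejector pad onto its stop with one finger, and the other finger, already standing in the chute, stopped the fitting. I handed in at about 4.7 s, still holding; the interface gives no verdict.

The last checks showed:
- **Pad:** the fingertip is at z = 22 mm, the pad's fully down height, with a steady 16–17 N upward on the tool.
- **Fitting:** its centre is at ejector x of about 6 mm. It stands upright to within a few pixels, against the finger on one side and the pusher on the other. It did not move between two pictures 0.7 s apart.
- **Finger force on the fitting:** not measured on its own. The wrist reads roughly 1–2 N along the chute, which fits the spring's push but includes friction at the pad.
- **Bystanders:** in the views I looked at, the arm touched none of them.

The scene and wrist estimates of the ejector's position disagreed by about 3 mm. I used the wrist one, and it held up on contact.

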